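# Run a fingertip along the arc of specimen vials and close their caps

### The job

The caps of the five specimen vials are only loosely set on: with closed fingertips follow the curved row from the red cap to the far end, one cap after the other, gently pressing each fully home. Keep the fingertips close over the row (within about 3 cm of the caps) from the first cap until the last is closed, then move clear. Do not lift, tip or shove the rack, and leave the amber bottle, jar, flask and Petri dish where they stand.

Things in the scene. Friction and masses are not known exactly. Their poses are not given: they have to be found in the camera images.
- rack: Loose white rack, 85 (x) x 175 (y) mm, 0.6 to 0.9 kg, top plate 42 mm above the bench. Five vials stand in it on an arc of 80 mm radius, 37 mm apart, each on a foam pad that gives 1 mm per 4 N (at most 5 mm) and springs back. Origin: centre of the underside, z up; the arc bulges to +x, the red cap is at the +y end. Lies at any yaw.
- cap1_top (a point): Centre of the flat top of cap 1 of the row (the red cap, at one end, where the row starts); 23 mm diameter, 12 mm tall. About 65 mm above the bench at the start, 60 mm when fully home and let go.
- cap2_top (a point): Centre of the flat top of cap 2 of the row (blue); 23 mm diameter, 12 mm tall. About 65 mm above the bench at the start, 60 mm when fully home and let go.
- cap3_top (a point): Centre of the flat top of cap 3 of the row (blue); 23 mm diameter, 12 mm tall. About 65 mm above the bench at the start, 60 mm when fully home and let go.
- cap4_top (a point): Centre of the flat top of cap 4 of the row (blue); 23 mm diameter, 12 mm tall. About 65 mm above the bench at the start, 60 mm when fully home and let go.
- cap5_top (a point): Centre of the flat top of cap 5 of the row (blue, the last, at the far end); 23 mm diameter, 12 mm tall. About 65 mm above the bench at the start, 60 mm when fully home and let go.
- cap1 (a joint): How far cap 1 has been pushed down onto its own vial (m): between 0 and 0.0015 at the start, 0.006 fully home against the grey collar. It takes about 2.5 N of friction plus a little damping, so the vial sinks under 1 mm until the cap is home; the cap stays where it is left, there is no spring in it.
- cap2 (a joint): How far cap 2 has been pushed down onto its own vial (m): between 0 and 0.0015 at the start, 0.006 fully home against the grey collar. It takes about 2.5 N of friction plus a little damping, so the vial sinks under 1 mm until the cap is home; the cap stays where it is left, there is no spring in it.
- cap3 (a joint): How far cap 3 has been pushed down onto its own vial (m): between 0 and 0.0015 at the start, 0.006 fully home against the grey collar. It takes about 2.5 N of friction plus a little damping, so the vial sinks under 1 mm until the cap is home; the cap stays where it is left, there is no spring in it.
- cap4 (a joint): How far cap 4 has been pushed down onto its own vial (m): between 0 and 0.0015 at the start, 0.006 fully home against the grey collar. It takes about 2.5 N of friction plus a little damping, so the vial sinks under 1 mm until the cap is home; the cap stays where it is left, there is no spring in it.
- cap5 (a joint): How far cap 5 has been pushed down onto its own vial (m): between 0 and 0.0015 at the start, 0.006 fully home against the grey collar. It takes about 2.5 N of friction plus a little damping, so the vial sinks under 1 mm until the cap is home; the cap stays where it is left, there is no spring in it.
- stain_bottle: Bystander: amber glass bottle with black cap, 28 mm diameter, 75 mm tall, standing just beside the rack on the hollow side of the arc. Origin at the centre of its underside.
- jar: Bystander: clear glass jar with a red lid, 68 mm diameter, 95 mm tall. Origin at the centre of its underside.
- flask: Bystander: conical flask, 72 mm diameter at the foot, 120 mm tall. Origin at the centre of its underside.
- dish: Bystander: covered glass Petri dish, 96 mm diameter, 18 mm tall. Origin at the centre of its underside.

How it is judged (in metres and radians):
On the way, in this order (a step that is already met when the one before it is completed fails the run):
1. cap 1 of the row is pressed home, before those after it (value of joint cap1 above 0.0046 m), for 0.05 s.
2. cap 2 of the row is pressed home, before those after it (value of joint cap2 above 0.0046 m), for 0.05 s.
3. cap 3 of the row is pressed home, before those after it (value of joint cap3 above 0.0046 m), for 0.05 s.
4. cap 4 of the row is pressed home, before those after it (value of joint cap4 above 0.0046 m), for 0.05 s.
5. cap 5 of the row is pressed home (value of joint cap5 above 0.0046 m), for 0.05 s.
At the end, for the whole second after the job is handed in: All five caps are at least 4.6 mm down (of 6 mm, so at most 1.4 mm proud); the rack stands flat, at rest, within 40 mm of where it was; the four bystanders are within 25 mm of where they were (value of joint each of cap1, cap2, cap3, cap4, cap5 above 0.0046 m and linear speed of rack below 0.01 m/s and height (world z) of rack below 0.005 m and angle between rack's own z axis and vertical below 0.05 rad and distance of rack from where it was at the start of the episode below 0.04 m and distance of each of stain_bottle, jar, flask, dish from where it was at the start of the episode below 0.025 m); the robot touches nothing.
It fails at once if the rack is lifted or tipped (height (world z) of rack above 0.01 m or angle between rack's own z axis and vertical above 0.12 rad).
It fails at once if the rack is shoved more than 40 mm out of its place (distance of rack from where it was at the start of the episode above 0.04 m).
It fails at once if the rack, its vials or caps are pressed with more than 30 N (contact force between any of the arm, the fingers and rack above 30 N).
It fails at once if between the first and last cap, the hand leaves the row (grasp point 65 mm above the cap tops or 130 mm off the rack) (value of joint cap1 above 0.0046 m and not (value of joint cap5 above 0.0046 m) and (z of the grasp point in the frame of rack above 0.131 m or horizontal distance between the grasp point and rack above 0.13 m)).
It fails at once if the bottle, jar, flask or dish is moved more than 25 mm or knocked over (distance of any of stain_bottle, jar, flask, dish from where it was at the start of the episode above 0.025 m or angle between any of stain_bottle, jar, flask, dish's own z axis and vertical above 0.3 rad).
It also fails if it takes over 45 s, if anything falls off the work surface, if the arm or the gripper's body presses on something with over 40 N, if the wrist force passes 120 N, or if a joint passes its speed limit or range.

### The arm

A 6-joint arm with a two-finger parallel gripper is mounted at the origin on the work surface. World frame = base frame: x ahead of the robot, y to its left, z up, the work surface at z = 0. Lengths are in mm, angles in degrees, forces in N, time in s.
With the tool pointing down it reaches from about 350 to 850 mm from the base axis. Payload 8.1 kg.
Tool frame: the origin (TCP) lies midway between the tips of the shut fingers; the grasp point (between the pads) lies 19 mm behind it; x points along the fingers, y is the direction in which the jaws open and shut, and the axes are right-handed (so a half turn about x gives the same grasp; the last joint's range is limited). The gripper opens to 85 mm and grips with 20 to 120 N. Pads are 22 mm wide; open, the fingers measure 114 mm over their backs; the gripper's body (76 mm by 85 mm) begins 54 mm behind the grasp point. The pads swing forward as they close: fully open they stand 13 mm farther back than shut.
Start: joints at [-79.779, 7.471, 85.268, -0, 87.261, -4.893], TCP at [156.471, -579.243, 231.292] pointing down, gripper open.
Joint ranges: [-169.43, 169.43], [-51.17, 129.36], [1.28, 143.12], [-76.62, 256.62], [0, 156.53], [-152.29, 152.29]. Speed limits (degrees/s): [136.94, 136.94, 159.86, 180, 180, 180].

### API

Orientations are given as [roll, pitch, yaw] about the fixed x, y, z axes, in that order (R = Rz(yaw) Ry(pitch) Rx(roll)).
In Python, from bench import r gives the robot as it stands.
- The arm moves only by the tool move_arm, never from a script. Its argument "deltas" is a list of rows, each a list of 2 entries, a list of its own where there are three numbers: the shift along the tool's x, y, z in mm, then the turn about the tool's x in degrees. A call has 1 to 12 rows; each row is the pose to reach, as a shift and turn from the pose measured when the call began, along the tool's axes at that moment; what a row does not reach only later rows make up. A row lasts 1/8 s, in which the tool goes at most 62.5 mm and 10.7 degrees, less where a joint would pass 70% of its speed; a pose out of reach is approached as far as the arm can. A call with a gripper value outside its range is refused whole. "jaw" is the opening, from -1 (shut) to 1 (fully open), set as the call begins (left out, the last holds). The fingers move at their own pace and stop on an object; "squeeze" is the grip in N (left out, the last holds). Time passes only in rows, so rows that repeat a pose let the fingers close. It gives the time, the measured TCP pose, the force and the opening at its end, in the units of the state.
- r.sense(): the state, without advancing time (a new reading comes with each control period).
- r.snapshot(name): name is "side" or "top" or "wrist"; returns (picture, depth): 480x640x3 uint8, red, green, blue; 480x640 float32, mm along the optical axis (not along the pixel's ray), 0 where there is no reading.
- r.get_calibration(name): a dict with "fovy" (degrees; the focal length in pixels is half the picture's height over the tangent of half this angle, whatever the lens; pixels are square), "cx", "cy" (the principal point, pixels), "position" and "attitude" of the camera in the world; the wrist camera has in their place "tool_from_camera" (4x4, takes a point from camera to tool coordinates, whose origin is the TCP and whose axes are the tool frame's). Camera axes: x right, y down, z forward; pixel columns grow to the right and rows downward; lengths in mm; the calibration is good to about 2 mm. A picture is of the moment at which its call begins: read the wrist's pose just before it. get_calibration takes no time and is no camera call.
- r.hand_in(): hands the job in, once; it reports no verdict.
The state is a dict: "time": time; "joint_pos": joint angles; "qd": joint speeds; "joint_efforts": joint torques, N m; "tool_pos": TCP position; "tcp_rot": TCP orientation; "ft_force": force on the tool from outside, world axes, zero at the start; "wrist_torque": the same for the moment, N m; "finger_gap": finger opening in mm.
Only numpy, scipy, OpenCV 4.12 (cv2) and the standard library are available. Lean on these libraries where they do the work, as an engineer would, in place of code of your own. Each camera call takes 0.05 s, during which the arm holds its last target. There are 200 camera calls.

## Working session

There is one attempt and no reset: what is moved stays moved. The work goes in short steps, Python scripts to look and compute and a tool call to move; the robot and the scene stay as the last step left them, time stands still between calls to the robot, and variables do not carry over. Pictures are saved under pics/ and viewed, about 8 in all and at most 12, crops included, and the job is handed in when it is done.

Besides the shell and the picture viewer there is one more tool, called after "Emit:" by a JSON object that holds its "op" and its "data". move_arm: Moves the arm, as the interface text tells. Its arguments: {"type":"object","properties":{"deltas":{"type":"array","items":{"type":"array"}},"jaw":{"type":"number"},"squeeze":{"type":"number"}},"required":["deltas"]}

```bash
ls; mkdir -p pics; python3 - <<'E'
from bench import r
import cv2,numpy as np
s=r.sense();print(s)
for n in("top","side"):
    c=r.get_calibration(n);print(n,c)
    p,d=r.snapshot(n);np.savez(f"{n}.npz",p=p,d=d);cv2.imwrite(f"pics/{n}0.png",p[:,:,::-1])
print(r.get_calibration("wrist"))
E
```

```text
pics
{'time': 0.0, 'joint_pos': array([-7.97768608e+01,  7.51372573e+00,  8.53308044e+01,  9.59124280e-04,
        8.72607325e+01, -4.89498326e+00]), 'qd': array([-0.0312719 , -0.09923532,  0.13935526,  0.02398538, -0.04728729,
       -0.01748769]), 'joint_efforts': array([-1.44336165e-03, -5.69403183e+01, -5.00551307e+01, -9.17232455e-05,
        1.49606389e-02, -6.53682105e-05]), 'tool_pos': array([ 156.39543479, -578.68565569,  230.24421918]), 'tcp_rot': array([-95.41638939,  89.89473301,  99.7016864 ]), 'ft_force': array([0.00307774, 0.2575937 , 0.33193905]), 'wrist_torque': array([ 0.03054606, -0.04316012, -0.00113353]), 'finger_gap': 85.67351738607367}
top {'fovy': 48.65792506274046, 'cx': 331.40711238791346, 'cy': 237.75257177156436, 'position': array([ 438.66909528,    3.97261938, 1189.71458798]), 'attitude': array([-170.64535352,   -0.51380138,  -89.26612653])}
side {'fovy': 57.36806811212298, 'cx': 326.66558020510104, 'cy': 239.80344169286334, 'position': array([469.31319072, 635.39395997, 530.48570723]), 'attitude': array([-124.77025135,   -0.33637254, -164.82584661])}
{'fovy': 61.35820025919895, 'cx': 311.2109823981115, 'cy': 234.85438244701362, 'tool_from_camera': array([[ 4.81987427e-06, -3.06108376e-01,  9.51996671e-01,
        -1.41220277e+02],
       [ 9.99999996e-01, -8.73541445e-05, -3.31510713e-05,
         1.45011986e-01],
       [ 9.33086754e-05,  9.51996667e-01,  3.06108374e-01,
        -7.93791090e+01],
       [ 0.00000000e+00,  0.00000000e+00,  0.00000000e+00,
         1.00000000e+00]])}
```

View pics/top0.png

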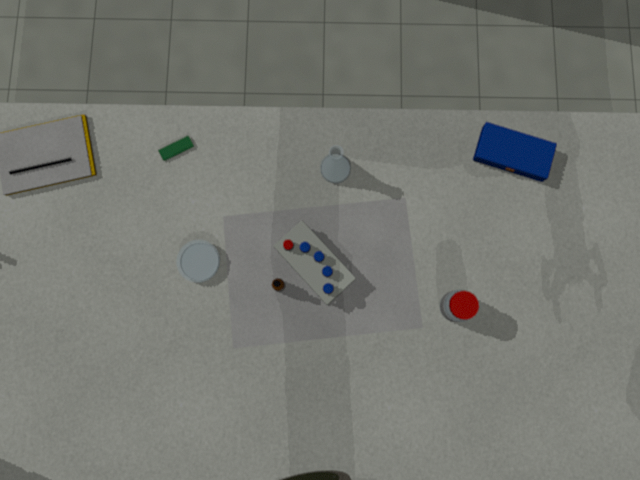

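View pics/side0.png

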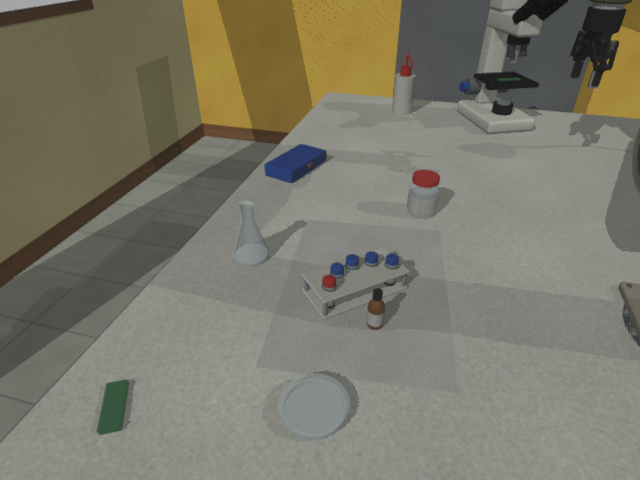

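The top view shows the red cap at (288,245), then blue caps at (305,247), (319,257), (327,272) and (328,289). The bottle is at (278,285) on the hollow side, and the flask, dish and jar are well away. The side view shows the same layout.

```bash
cat > h.py <<'E'
import numpy as np,cv2
from scipy.spatial.transform import Rotation as Ro
from bench import r
def cam(n):
    c=r.get_calibration(n)
    if n=="wrist":
        s=r.sense();T=np.eye(4);T[:3,:3]=Ro.from_euler('xyz',s['tcp_rot'],degrees=True).as_matrix();T[:3,3]=s['tool_pos']
        M=T@np.array(c['tool_from_camera']);R,p=M[:3,:3],M[:3,3]
    else: R,p=Ro.from_euler('xyz',c['attitude'],degrees=True).as_matrix(),np.array(c['position'])
    return R,p,240/np.tan(np.radians(c['fovy']/2)),c['cx'],c['cy']
def ray(C,uv,z):
    R,p,f,cx,cy=C;d=R@np.array([(uv[0]-cx)/f,(uv[1]-cy)/f,1]);return p+d*(z-p[2])/d[2]
def proj(C,P):
    R,p,f,cx,cy=C;q=R.T@(np.array(P)-p);return np.array([cx+f*q[0]/q[2],cy+f*q[1]/q[2]])
def blobs(img,col,amin,amax):
    h=cv2.cvtColor(img,cv2.COLOR_RGB2HSV)
    m=cv2.inRange(h,(100,120,40),(130,255,255)) if col=='b' else cv2.inRange(h,(0,140,60),(6,255,255))|cv2.inRange(h,(174,140,60),(180,255,255))
    n,_,st,ce=cv2.connectedComponentsWithStats(m)
    return [(ce[i],st[i]) for i in range(1,n) if amin<st[i][4]<amax]
E
python3 - <<'E'
from h import *
for n in("top","side"):
    p=np.load(n+".npz")['p'];C=cam(n)
    for c in 'rb':
        for ce,st in blobs(p,c,20,400):print(n,c,ce.round(1),st[4],ray(C,ce,65 if n=="top" else 60).round(1))
C=cam("top")
for k,uv,z in(("bottle",(278,285),75),("flask",(335,153),115),("jar",(463,305),95),("dish",(200,261),18)):print(k,ray(C,uv,z).round())
E
```

```text
top r [287.7 244.4] 79 [608.2  89.7  65. ]
top b [304.5 246.8] 82 [603.7  53.6  65. ]
top b [318.5 256. ] 80 [584.2  23.3  65. ]
top b [326.8 270.7] 78 [552.9   5.1  65. ]
top b [327.6 288.1] 78 [516.    2.8  65. ]
side r [406.1  67.6] 126 [  655.2 -1379.2    60. ]
side r [425.8 178.3] 361 [ 485.2 -328.5   60. ]
side r [328.7 281. ] 129 [609.5  95.2  60. ]
side b [464.   85.9] 72 [  408.4 -1157.5    60. ]
side b [371.2 257.1] 111 [553.5  11.3  60. ]
side b [351.6 260. ] 110 [585.3  29.   60. ]
side b [391.6 259.3] 108 [517.5   8.   60. ]
side b [336.5 268.7] 119 [605.   59.9  60. ]
bottle [520. 107.  75.]
flask [797.  -9. 115.]
jar [ 483. -275.   95.]
dish [575. 286.  18.]
```

Emit:
{"op": "move_arm", "data": {"deltas": [[[0, -20, -27], 0], [[2, -50, -67], 0], [[6, -86, -115], 0], [[10, -124, -165], 0], [[14, -162, -215], 0], [[18, -200, -265], 0], [[22, -238, -315], 0], [[26, -276, -365], 0], [[30, -314, -415], 0], [[34, -350, -465], 0], [[38, -382, -510], 0], [[40, -403, -537], 0]], "jaw": -1, "squeeze": 40}}

```text
time: 1.6
tool_pos: [570.5, -47.0, 190.2]
tcp_rot: [-73.5, 89.9, 121.8]
ft_force: [0.6, -1.2, -0.1]
finger_gap: 0.5
```

Emit:
{"op": "move_arm", "data": {"deltas": [[[0, 0, 0], 0], [[0, 0, 0], 0], [[0, 0, 0], 0]]}}

```text
time: 1.98
tool_pos: [570.0, -48.1, 190.2]
tcp_rot: [-65.2, 89.9, 130.0]
ft_force: [-0.4, -0.2, -0.2]
finger_gap: -0.1
```

```bash
cat > look.py <<'E'
from h import *
import sys
s=r.sense();C=cam("wrist");p,d=r.snapshot("wrist");cv2.imwrite(f"pics/{sys.argv[1]}.png",p[:,:,::-1])
print(s['time'],s['tool_pos'].round(1),s['tcp_rot'].round(2),s['ft_force'].round(2),s['finger_gap'],s['joint_pos'].round(1))
for c in 'rb':
    for ce,st in blobs(p,c,150,9000):print(c,ce.round(1),st,ray(C,ce,60).round(1),d[int(ce[1]),int(ce[0])])
E
python3 look.py w0
```

```text
1.975 [570.  -48.1 190.2] [-65.18  89.86 129.98] [-0.45 -0.2  -0.23] -0.14273247545393394 [-10.    4.5  92.7   0.1  82.8  64.8]
r [119.8 109.2] [ 100   91   41   37 1175] [611.7  90.6  60. ] 256.06885
r [581.2 412.5] [ 534  377   92   76 4857] [ 472.5 -303.5   60. ] 290.7482
b [174.1 131.1] [ 155  114   39   35 1073] [607.3  54.7  60. ] 260.3624
b [213.9 172.5] [197 155  35  35 949] [587.5  24.6  60. ] 269.2674
b [231.3 222.4] [215 206  34  34 861] [556.4   6.2  60. ] 280.5402
b [224.3 269.5] [208 253  33  33 820] [520.2   3.9  60. ] 289.43695
```

View pics/w0.png

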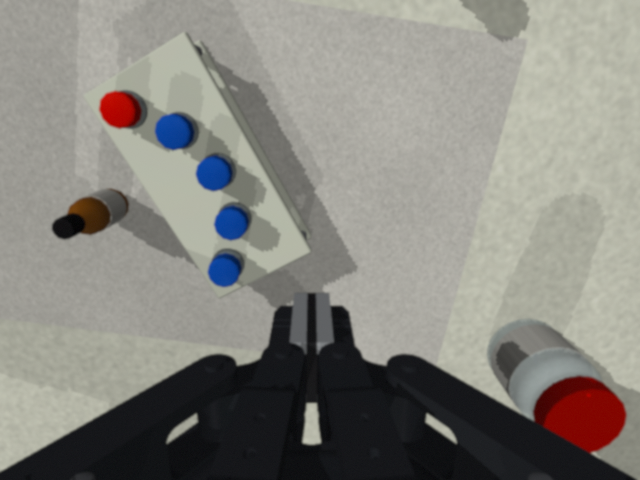

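The wrist view shows the red cap at (120,109), the blue caps at (174,131), (214,172), (231,222) and (224,270), and the bottle clear of the row on the left. The three views agree to 2–4 mm. Next I go above cap 1.

Emit:
{"op": "move_arm", "data": {"deltas": [[[10, -30, -18], 0], [[25, -70, -42], 0], [[45, -105, -63], 0], [[65, -123, -74], 0], [[90, -123, -74], 0], [[105, -123, -74], 0], [[105, -123, -74], 0], [[105, -123, -74], 0]]}}

```text
time: 3.02
tool_pos: [609.9, 89.6, 86.8]
tcp_rot: [-112.6, 89.9, 82.5]
ft_force: [0.5, -0.3, -0.1]
finger_gap: 0.1
```

```bash
python3 look.py w1; python3 -c "
from h import *
p,d=r.snapshot('side');cv2.imwrite('pics/s1.png',cv2.resize(p[200:340,260:460,::-1],None,fx=4,fy=4,interpolation=2))"
```

```text
3.025 [609.9  89.6  86.8] [-112.6    89.88   82.48] [ 0.52 -0.3  -0.15] 0.12045417074817422 [ 3.5 16.2 90.8  0.1 72.9 78.4]
r [306.8 276.7] [ 283  255   50   48 1625] [614.8  92.8  60. ] 178.39339
b [379.3 307.8] [ 354  282   51   52 2034] [608.4  56.4  60. ] 183.18648
b [428.7 350.5] [ 401  333   51   41 1167] [592.8  26.5  60. ] 189.54028
b [438.4 426.1] [425 413  30  27 340] [551.9   6.1  60. ] 204.4273
```

View pics/w1.png

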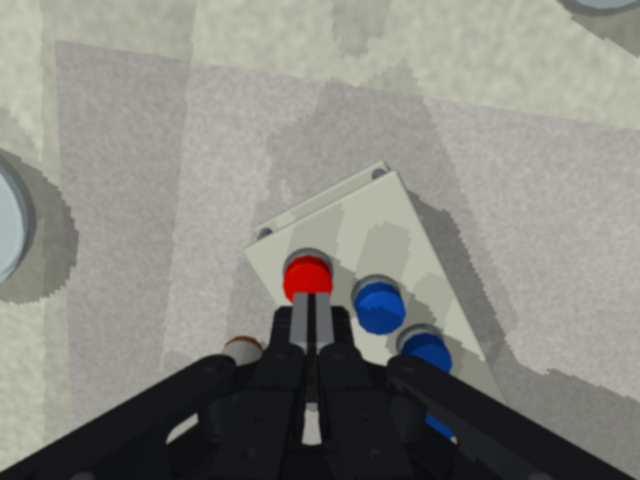

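View pics/s1.png

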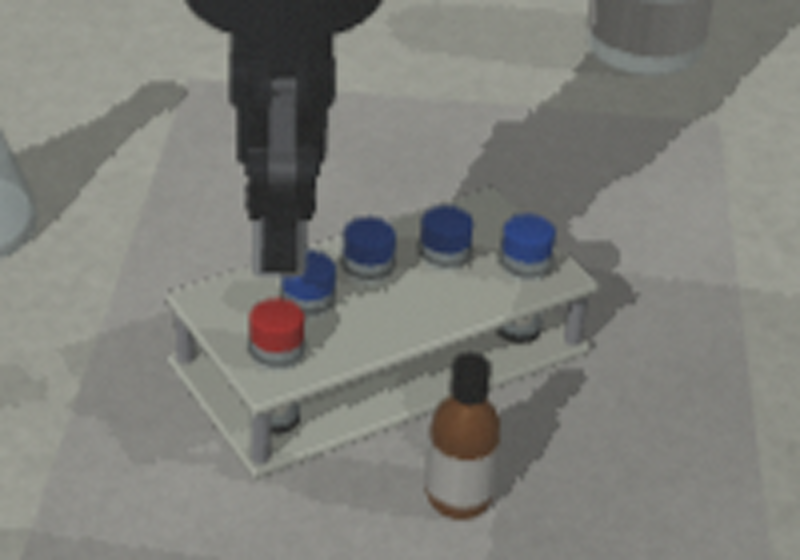

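The finger tip sits over the red cap: the wrist view has the cap at (307,277) with the tip at about 311, and the side crop agrees. I'm pressing gently.

Emit:
{"op": "move_arm", "data": {"deltas": [[[8, -1, 0], 0], [[16, -1, 0], 0], [[20, -1, 0], 0], [[22, -1, 0], 0], [[23, -1, 0], 0], [[24, -1, 0], 0], [[25, -1, 0], 0], [[26, -1, 0], 0]]}}

```text
time: 4.12
tool_pos: [610.1, 90.8, 61.2]
tcp_rot: [-136.6, 89.9, 58.5]
ft_force: [-1.6, 0.1, 3.8]
finger_gap: 0.2
```

Emit:
{"op": "move_arm", "data": {"deltas": [[[1, 0, 0], 0], [[2, 0, 0], 0], [[3, 0, 0], 0], [[3, 0, 0], 0]]}}

```text
time: 4.62
tool_pos: [610.2, 90.8, 58.6]
tcp_rot: [-139.6, 89.9, 55.5]
ft_force: [-3.1, 0.3, 6.1]
finger_gap: 0.0
```

Emit:
{"op": "move_arm", "data": {"deltas": [[[1, 0, 0], 0], [[1, 0, 0], 0], [[1, 0, 0], 0]]}}

```text
time: 5.0
tool_pos: [610.3, 90.8, 58.1]
tcp_rot: [-143.3, 89.8, 51.9]
ft_force: [-5.0, 0.1, 6.3]
finger_gap: 0.3
```

Emit:
{"op": "move_arm", "data": {"deltas": [[[-6, 0, 0], 0], [[-14, 0, 0], 0], [[-18, 8, 3], 0], [[-18, 24, 9], 0], [[-18, 34, 13], 0], [[-18, 34, 13], 0], [[-18, 34, 13], 0]]}}

```text
time: 5.88
tool_pos: [606.4, 54.5, 75.8]
tcp_rot: [-133.8, 89.9, 61.3]
ft_force: [-0.2, -0.1, 0.5]
finger_gap: -0.0
```

```bash
python3 look.py w2;  python3 -c "
from h import *
p,d=r.snapshot('side');C=cam('side')
for c in 'rb':
  for ce,st in blobs(p,c,20,400):print(c,ce.round(1),st)
cv2.imwrite('pics/s2.png',cv2.resize(p[200:340,260:460,::-1],None,fx=4,fy=4,interpolation=2))"
```

```text
5.875 [606.4  54.5  75.8] [-133.76   89.85   61.32] [-0.2  -0.06  0.46] -0.008556012288884703 [ 0.2 15.8 92.6  0.1 71.6 75.1]
r [231.5 260.9] [ 204  233   55   56 2355] [614.7  91.   60. ] 170.32303
b [308.2 284.1] [ 283  266   53   41 1295] [612.8  57.4  60. ] 167.9721
b [370.  343.1] [ 351  322   39   45 1202] [592.2  23.4  60. ] 175.22656
r [405.5  69.7] [401  60  10  16 103]
r [426.8 178.1] [414 171  25  16 312]
r [328.7 283.4] [323 278  13  12 134]
b [464.   86.1] [460  82   9   9  72]
b [371.3 257.2] [366 252  12  11 111]
b [352.1 260.1] [347 255  12  11 108]
b [391.6 259.3] [386 254  12  12 116]
b [336.6 268.6] [331 263  13  12 124]
```

View pics/s2.png

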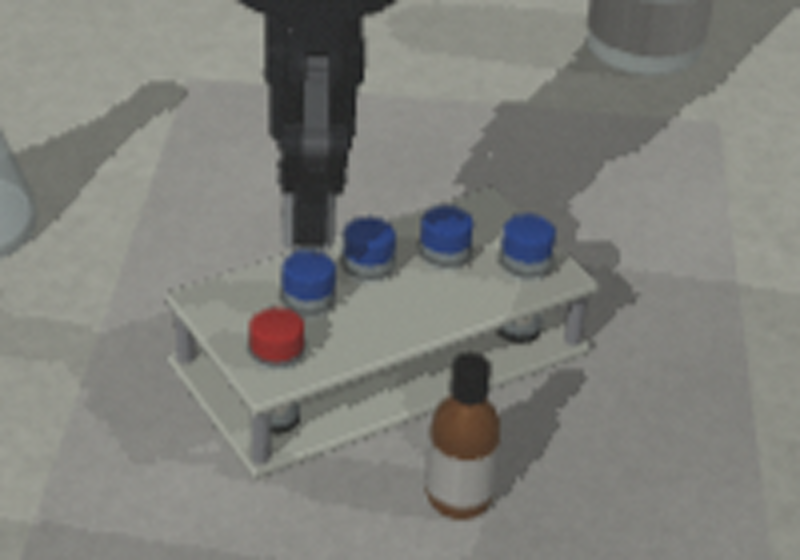

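The side crop shows the red cap 2.4 px lower, now down on its collar, and the rack and the other caps unchanged. The tip is over cap 2.

Emit:
{"op": "move_arm", "data": {"deltas": [[[5, -1, -2], 0], [[9, -1, -2], 0], [[11, -1, -2], 0], [[12, -1, -2], 0], [[13, -1, -2], 0], [[14, -1, -2], 0], [[15, -1, -2], 0], [[16, -1, -2], 0], [[17, -1, -2], 0], [[18, -1, -2], 0], [[18, -1, -2], 0], [[18, -1, -2], 0]]}}

```text
time: 7.48
tool_pos: [608.3, 56.4, 58.4]
tcp_rot: [-141.2, 89.8, 53.9]
ft_force: [-3.6, 0.4, 7.1]
finger_gap: -0.1
```

Emit:
{"op": "move_arm", "data": {"deltas": [[[-6, 0, 0], 0], [[-14, 0, 0], 0], [[-18, 6, 7], 0], [[-18, 17, 20], 0], [[-18, 25, 29], 0], [[-18, 25, 29], 0], [[-18, 25, 29], 0]]}}

```text
time: 8.35
tool_pos: [586.8, 24.6, 76.3]
tcp_rot: [-140.9, 89.8, 54.2]
ft_force: [-0.3, 0.9, 0.5]
finger_gap: -0.1
```

```bash
cat > s.py <<'E'
from h import *
p,d=r.snapshot('side')
for c in 'rb':
  for ce,st in blobs(p,c,20,200):print(c,ce.round(1),st)
E
python3 look.py w3;python3 s.py
```

```text
8.35 [586.8  24.6  76.3] [-140.89   89.83   54.2 ] [-0.31  0.93  0.52] -0.08508671536594486 [-2.7 12.6 96.2  0.2 71.  72.2]
r [170.9 200.7] [ 141  172   61   58 2665] [613.8  89.7  60. ] 162.01851
b [253.3 232.2] [ 225  204   56   57 2404] [609.5  55.1  60. ] 167.35536
b [309.6 284.8] [ 284  267   53   40 1234] [592.9  26.8  60. ] 168.46117
b [311.1 425.3] [301 402  21  44 740] [521.7   7.   60. ] 189.16142
r [405.5  69.7] [401  60  10  16 104]
r [328.9 283.3] [323 278  13  12 135]
b [464.   86.1] [460  82   9   9  72]
b [371.3 257.1] [366 252  12  11 113]
b [351.8 260.1] [346 255  12  11 112]
b [391.8 259.4] [386 254  12  12 114]
b [336.6 270.8] [331 265  12  12 122]
```

Cap 2 went down (268.6 → 270.8 px). Now cap 3.

Emit:
{"op": "move_arm", "data": {"deltas": [[[5, 0, -1], 0], [[9, 0, -1], 0], [[11, 0, -1], 0], [[12, 0, -1], 0], [[13, 0, -1], 0], [[14, 0, -1], 0], [[15, 0, -1], 0], [[16, 0, -1], 0], [[17, 0, -1], 0], [[18.5, 0, -1], 0], [[18.5, 0, -1], 0], [[18.5, 0, -1], 0]]}}

```text
time: 9.95
tool_pos: [588.1, 25.2, 58.2]
tcp_rot: [-144.8, 89.8, 50.3]
ft_force: [-3.4, 0.5, 7.6]
finger_gap: -0.1
```

Emit:
{"op": "move_arm", "data": {"deltas": [[[-6, 0, 0], 0], [[-14, 0, 0], 0], [[-18, 2, 9], 0], [[-18, 6, 24], 0], [[-18, 9.5, 35.5], 0], [[-18, 9.5, 35.5], 0], [[-18, 9.5, 35.5], 0]]}}

```text
time: 10.82
tool_pos: [556.5, 6.7, 76.3]
tcp_rot: [-151.7, 89.8, 43.4]
ft_force: [-0.2, -0.0, -0.0]
finger_gap: 0.0
```

```bash
python3 look.py w4;python3 s.py
```

```text
10.825 [556.5   6.7  76.3] [-151.71   89.79   43.4 ] [-0.25 -0.   -0.02] 0.031774836614253794 [ -4.7   8.1 101.4   0.2  70.4  70.1]
r [137.9 115.9] [ 105   86   68   61 3207] [612.5  89.   60. ] 151.8684
b [226.2 151.8] [ 196  123   61   59 2739] [608.1  54.4  60. ] 156.21419
b [287.9 217.5] [ 261  189   55   57 2399] [588.9  25.1  60. ] 166.50475
b [310.1 286. ] [ 285  270   52   37 1109] [562.1   8.6  60. ] 168.50856
r [328.8 283.3] [323 278  13  12 134]
b [464.   86.1] [460  82   9   9  72]
b [371.3 257.1] [366 252  12  11 113]
b [391.7 259.4] [386 254  13  12 115]
b [351.6 262.2] [346 257  12  11 113]
b [336.6 270.8] [331 265  12  12 122]
```

Cap 3 is down (260.1 → 262.2 px). Now cap 4.

Emit:
{"op": "move_arm", "data": {"deltas": [[[5, 0, 0], 0], [[9, 0, 0], 0], [[11, 0, 0], 0], [[12, 0, 0], 0], [[13, 0, 0], 0], [[14, 0, 0], 0], [[15, 0, 0], 0], [[16, 0, 0], 0], [[17, 0, 0], 0], [[18.5, 0, 0], 0], [[18.5, 0, 0], 0], [[18.5, 0, 0], 0]]}}

```text
time: 12.42
tool_pos: [556.7, 6.9, 58.2]
tcp_rot: [-150.9, 89.8, 44.2]
ft_force: [-4.1, 0.5, 6.2]
finger_gap: -0.1
```

Emit:
{"op": "move_arm", "data": {"deltas": [[[-6, 0, 0], 0], [[-14, 0, 0], 0], [[-18, -2, 9], 0], [[-18, -5, 24], 0], [[-18, -7.5, 36.5], 0], [[-18, -7.5, 36.5], 0], [[-18, -7.5, 36.5], 0]]}}

```text
time: 13.3
tool_pos: [519.8, 4.6, 76.3]
tcp_rot: [-159.0, 89.8, 36.2]
ft_force: [0.9, 0.6, 0.4]
finger_gap: 0.3
```

```bash
python3 look.py w5;python3 s.py
```

```text
13.3 [519.8   4.6  76.3] [-158.97   89.77   36.17] [0.94 0.61 0.4 ] 0.28159598004847886 [ -5.3   2.5 107.3   0.2  70.   69.5]
r [147.7  21.5] [ 110    0   73   51 2928] [608.4  87.9  60. ] 144.14227
b [239.9  54. ] [ 208   20   65   68 3332] [606.6  54.4  60. ] 146.09628
b [305.3 129.7] [ 277  100   58   60 2705] [587.3  25.   60. ] 154.23106
b [328.2 215.9] [ 302  188   54   57 2401] [557.1   7.4  60. ] 163.8354
b [311.3 286.1] [ 286  270   52   37 1099] [525.5   6.   60. ] 167.77795
r [328.8 283.4] [323 278  13  12 135]
b [464.   86.1] [460  82   9   9  72]
b [371.1 259.1] [366 254  12  11 109]
b [391.7 259.4] [386 254  12  12 113]
b [351.7 262.2] [346 257  12  11 112]
b [336.5 270.9] [331 265  12  12 121]
```

Cap 4 is down (257.1 → 259.1 px). Now cap 5.

Emit:
{"op": "move_arm", "data": {"deltas": [[[5, 0, 0], 0], [[9, 0, 0], 0], [[11, 0, 0], 0], [[12, 0, 0], 0], [[13, 0, 0], 0], [[14, 0, 0], 0], [[15, 0, 0], 0], [[16, 0, 0], 0], [[17, 0, 0], 0], [[18.5, 0, 0], 0], [[18.5, 0, 0], 0], [[18.5, 0, 0], 0]]}}

```text
time: 14.9
tool_pos: [520.1, 4.6, 58.2]
tcp_rot: [-158.5, 89.8, 36.7]
ft_force: [-3.9, 0.2, 7.6]
finger_gap: 0.0
```

Emit:
{"op": "move_arm", "data": {"deltas": [[[-6, 0, 0], 0], [[-15, 0, 0], 0], [[-20, 0, 0], 0], [[-20, 0, 0], 0]]}}

```text
time: 15.4
tool_pos: [520.7, 4.5, 78.9]
tcp_rot: [-169.5, 89.7, 25.6]
ft_force: [-0.3, -0.3, 1.5]
finger_gap: -0.1
```

```bash
python3 s.py; python3 - <<'E'
from h import *
p,d=r.snapshot('side');cv2.imwrite('pics/s6.png',cv2.resize(p[200:340,260:460,::-1],None,fx=4,fy=4,interpolation=2))
E
```

```text
r [328.8 283.3] [323 278  13  12 134]
b [464.   86.1] [460  82   9   9  72]
b [371.1 259.2] [366 254  12  11 110]
b [351.6 262.2] [346 257  12  11 113]
b [391.4 261.8] [386 257  12  11 115]
b [336.5 270.9] [331 265  12  12 121]
```

View pics/s6.png

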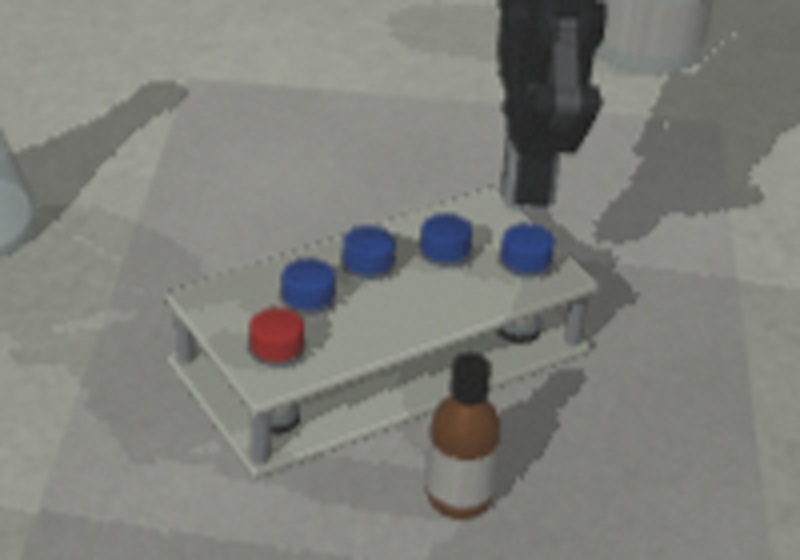

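The side crop shows all five caps down on their collars, with the rack and bottle unmoved. I'm moving clear.

Emit:
{"op": "move_arm", "data": {"deltas": [[[-25, 0, 0], 0], [[-65, 0, 0], 0], [[-105, 0, 0], 0], [[-140, 0, 0], 0], [[-150, 0, 0], 0], [[-150, 0, 0], 0], [[-150, 0, 0], 0]]}}

```text
time: 16.38
tool_pos: [518.6, 4.3, 226.0]
tcp_rot: [-109.4, 89.8, 85.7]
ft_force: [0.4, -0.3, 0.1]
finger_gap: -0.0
```

```bash
python3 - <<'E'
from h import *
s=r.sense();print(s['time'],s['tool_pos'],s['ft_force'],abs(s['qd']).max());r.hand_in()
E
```

```text
16.375 [518.58132027   4.30333767 226.01403941] [ 0.44750788 -0.32302851  0.1476196 ] 0.1993761862183653
the job is handed in; nothing more can be done
```

I pressed all five caps home in order, red to far end, with closed fingertips, and handed the job in at about 16.4 s; it reported no verdict. Between caps the tip stayed about 2 cm or less above the row.

- **Force:** each press ended at a steady 6–8 N vertically, with the tip at about 58 mm. That fits a cap fully home with its foam slightly compressed.
- **Caps:** the side camera shows each cap 2.0–2.4 px lower than at the start, about 4–5 mm. Cap 4 moved least at 2.0 px, roughly 4.2 mm from wherever it started, so its being home rests mainly on its steady 6.2 N reading.
- **Surroundings:** the last side picture shows the rack and bottle where they were. I did not re-measure the jar, flask and dish, but the arm never worked near them. The arm finished about 16 cm above the row with no contact force.
- **Disagreements:** there was an unexplained sideways force of 3–5 N while pressing, which did not visibly shift the rack. The camera views disagreed on cap positions by about 2–6 mm.

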